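# Take the garnish template off the plating turntable and serve the cup

## Robot

A 6-joint arm with a two-finger parallel gripper is mounted at the origin on the work surface. World frame = base frame: x ahead of the robot, y to its left, z up, the work surface at z = 0. Lengths are in m, angles in rad, forces in N, time in s.
With the tool pointing down it reaches from about 0.25 to 0.775 m from the base axis. Payload 4 kg.
Tool frame: the origin (TCP) lies midway between the tips of the shut fingers; the grasp point (between the pads) lies 19 mm behind it (robot.tcp_to_grasp is the distance from the TCP to the grasp point, in m); z points along the fingers, x is the direction in which the jaws open and shut, and the axes are right-handed (so a half turn about z gives the same grasp; the last joint's range is limited). The gripper opens to 94 mm and grips with 3 to 60 N. Pads are 16 mm wide; open, the fingers measure 119 mm over their backs; the gripper's body (75 mm by 177 mm) begins 78 mm behind the grasp point.
Start: joints at [-1.376, 0.087, 1.371, -0, 1.684, -0.103], TCP at [0.161, -0.526, 0.206] pointing down, gripper open.
Joint ranges: [-3.1, 3.1], [-0.76, 2.03], [0.27, 2.55], [-1.08, 4.22], [0.17, 2.65], [-2.57, 2.57]. Speed limits (rad/s): [2.79, 2.79, 3.14, 3.14, 3.14, 3.14].

## Interface

Orientations are given as [roll, pitch, yaw] about the fixed x, y, z axes, in that order (R = Rz(yaw) Ry(pitch) Rx(roll)).
In Python, from bench import get_obs, vision, robot gives the robot as it stands.
- The arm moves only by the tool servo_tool, never from a script. Its argument "targets" is text: rows parted by semicolons, each of 7 numbers parted by spaces: the opening, from 0 (shut) to 1 (fully open), then the shift along the tool's x, y, z as a fraction of full scale, then the turn, a rotation vector about the tool's x, y, z as a fraction of full scale. A call has 1 to 12 rows; each row is the pose to reach, as a shift and turn from the pose commanded when the call began, along the tool's axes at that moment, turning the shorter way round; what a row does not reach only later rows make up. Full scale, the value 1, is 0.25 m for a shift and pi rad for a turn. A row lasts 1/12 s, in which the tool goes at most 41.7 mm and 7.16 degrees, less where a joint would pass 70% of its speed; a pose out of reach is approached as far as the arm can. A call with a number of a shift or a turn outside -1 to 1 is refused whole. A call with a gripper value outside its range is refused whole. The fingers move at their own pace and stop on an object; the grip force is fixed at half the most. Time passes only in rows, so rows that repeat a pose let the fingers close. It gives the time, the measured TCP pose, the force and the opening at its end, in the units of the state.
- get_obs(): the state, without advancing time (a new reading comes with each control period).
- vision.snapshot(name): name is "scene" or "top"; returns a dict with "image" (480x640x3 uint8, red, green, blue), "mtx" (3x3 intrinsics, pixels), "k1" (the pictures are not rectified: a ray, as slopes to the right and down, at radius r is drawn at 1 + k1 r^2 times it, then the intrinsics apply), "world_from_camera" (4x4, takes a point from camera to world coordinates). Camera axes: x right, y down, z forward; pixel columns grow to the right and rows downward; lengths in m; the calibration is good to about 2 mm. A picture is of the moment at which its call begins. There is no depth.
- robot.close_job(): hands the job in, once; it reports no verdict.
The state is a dict: "time": time; "joint_positions": joint angles; "qvel": joint speeds; "joint_torque": joint torques, N m; "tool_pos": TCP position; "ee_rot": TCP orientation; "wrist_force": force on the tool from outside, world axes, zero at the start; "wrist_torque": the same for the moment, N m; "width": finger opening in m.
Only numpy, scipy, OpenCV 4.12 (cv2) and the standard library are available. Lean on these libraries where they do the work, as an engineer would, in place of code of your own. Each camera call takes 0.05 s, during which the arm holds its last target.

## Task

The custard cup under the garnish template is finished. Lift the template by its red handle straight up off its two pins, keeping it level, and lay it flat in the white tray; then take the blue cup off the free-spinning turntable and stand it upright fully on the red coaster. Set both down rather than drop them, do not wrench the template against its pins, and leave the other cups and things where they are.

Things in the scene. Friction and masses are not known exactly. Their poses are not given: they have to be found in the camera images.
- turntable: fixed black round foot of the plating turntable, 150 mm across, 16 mm high; origin at the centre of its underside on the counter. The wooden top spins about this vertical axis.
- rotor (a joint): turn of the turntable's dark wooden top (210 mm across), rad, counter-clockwise from above, 0 at the start; it spins almost without friction (about 0.004 N m) on its foot, which does not move.
- rotor_center (a point): centre of the upper face of the spinning top, 34 mm above the counter. x axis: line through the two posts, turning with the top; z up. The posts, of steel, stand on it 80 mm either side of the centre: 20 mm thick up to a shoulder 75 mm above this point, then a brass locating pin 9 mm thick that goes on to 115 mm above this point.
- pin_a (a point): tip of the locating pin on the +x side of the spinning top, 149 mm above the counter.
- pin_b (a point): tip of the other locating pin, 160 mm from the first.
- template: steel garnish template, 0.3 to 0.55 kg, 200 mm long (x, the line of its holes), 100 mm wide; origin at the centre of its underside, 109 mm up at the start. Black guide blocks at its ends, 20 mm thick, with 14 mm holes at x = +80 and -80 mm, sit on the shoulders, the 9 mm pins through them; it must rise 40 mm to clear them. Frame 6 mm thick with an open window; balanced at its middle.
- template_grip (a point): middle of the template's handle: a red bar along the template's x axis, 116 mm long, 12 mm wide (y), 16 mm high (from 62 to 78 mm above the template's underside), held by two legs 52 mm either side of the middle; this point is at its centre, 70 mm above the underside. Axes as the template's.
- tray: fixed shallow white tray with an aluminium rim, 270 mm long (x axis) by 170 mm (y), rim 8 mm thick and 14 mm high, inside 254 by 154 mm, floor 4 mm above the counter; origin at the centre of its underside. It stands left or right of the turntable, the serving board on the other side.
- cup: blue ceramic cup of custard, 0.15 to 0.3 kg, 60 mm high, 64 mm across at the rim, 62 mm at 12 mm above the foot, foot 52 mm; origin at the centre of its underside, z up. At the start it stands on the spinning top under the template, up to 25 mm off the centre, rim 15 mm below the template.
- board: fixed light wooden serving board, 310 mm long (x axis) by 120 mm (y), 18 mm thick; origin at the centre of its underside. Along its middle line are three places 95 mm apart: two hold finished white cups, the third the red coaster.
- coaster: fixed red coaster in the free place of the board, 88 mm across, 4 mm thick; origin at the centre of its underside; its top is 22 mm above the counter.
- cup_a: finished white cup standing on the board, same size as the blue one; loose; origin at the centre of its underside.
- cup_b: the other finished white cup on the board; loose; origin at the centre of its underside.
- dish: loose black footed dish, 104 mm across, 31 mm high, beyond the turntable; origin under its centre.
- sauce: loose amber sauce bottle, 60 mm across, 150 mm high, beyond the turntable; origin under its centre.
- pepper: loose dark wooden jar with a brass cap, 48 mm across, 90 mm high, beyond the turntable; origin under its centre.
- spoon: loose steel spoon with a wooden handle, 180 mm long, lying at the left edge of the work area; origin under it.
Mind the look-alikes: they are no part of the job. Of the things like the template, leave any that is green or purple; of the rest the larger one is meant.

How it is judged:
By the outcome, as a careful person would: the job done as asked, in the order asked, and still so for the second after the job is handed in, with the robot touching nothing.
It also fails if it takes over 64 s, if anything falls off the work surface, if the arm or the gripper's body presses on something with over 40 N, if the wrist force passes 120 N, or if a joint passes its speed limit or range.

## Working session

There is one attempt and no reset: what is moved stays moved. The work goes in short steps, Python scripts to look and compute and a tool call to move; the robot and the scene stay as the last step left them, time stands still between calls to the robot, and variables do not carry over. Pictures are saved under pics/ and viewed, and the job is handed in when it is done.

Besides the shell and the picture viewer there is one more tool, called after ">>>" as name(argument=value, ...) on one line, values as JSON. servo_tool: Moves the arm, as the interface text tells. Its arguments: {"type":"object","properties":{"targets":{"type":"string"}},"required":["targets"]}

```bash
ls; mkdir -p pics; python3 - <<'E'
from bench import get_obs, vision, robot
import cv2
print(get_obs())
for n in("scene","top"):
    s=vision.snapshot(n);cv2.imwrite(f"pics/{n}0.png",s["image"][:,:,::-1])
    print(n,s["mtx"],s["k1"],s["world_from_camera"])
print(robot.tcp_to_grasp)
E
```

```text
pics
{'time': 0.0, 'joint_positions': array([-1.37609481e+00,  8.79597380e-02,  1.37222852e+00,  6.21808710e-06,
        1.68358870e+00, -1.03103048e-01]), 'qvel': array([-8.66808207e-05,  8.85187193e-04,  4.53431701e-04, -1.01480334e-03,
       -9.16190888e-04, -8.35775918e-04]), 'joint_torque': array([ 5.96600621e-04, -3.40176415e+01, -3.02428186e+01,  7.18663190e-02,
        3.30276426e-02, -1.81288915e-04]), 'tool_pos': array([ 0.16127351, -0.52526084,  0.20431464]), 'ee_rot': array([-3.14136170e+00,  2.17206752e-03, -1.27299082e+00]), 'wrist_force': array([-0.72550672,  0.87661495,  0.023204  ]), 'wrist_torque': array([ 0.00044811, -0.01231462, -0.01383144]), 'width': 0.0937688114456256}
scene [[494.37323734   0.         319.69648997]
 [  0.         494.37323734 240.10631318]
 [  0.           0.           1.        ]] -0.025997255927599897 [[ 0.49930903  0.52794769 -0.68699471  1.31020771]
 [ 0.86632282 -0.29209863  0.40517054 -0.38926084]
 [ 0.01323864 -0.7974645  -0.60322061  0.84267546]
 [ 0.          0.          0.          1.        ]]
top [[621.77937101   0.         312.94688108]
 [  0.         621.77937101 235.5919239 ]
 [  0.           0.           1.        ]] 0.07648197130885166 [[-0.00228113 -0.9993011   0.03731105  0.40860576]
 [-0.99989429  0.00174354 -0.01443469  0.11577474]
 [ 0.01435955 -0.03734003 -0.99919944  1.68068277]
 [ 0.          0.          0.          1.        ]]
0.0188
```

View pics/scene0.png

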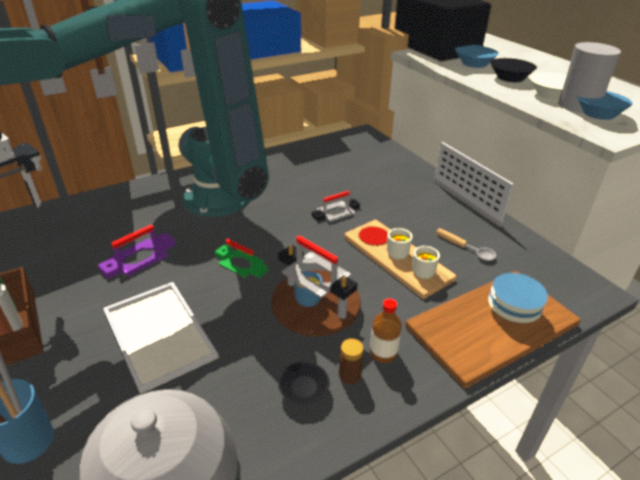

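View pics/top0.png

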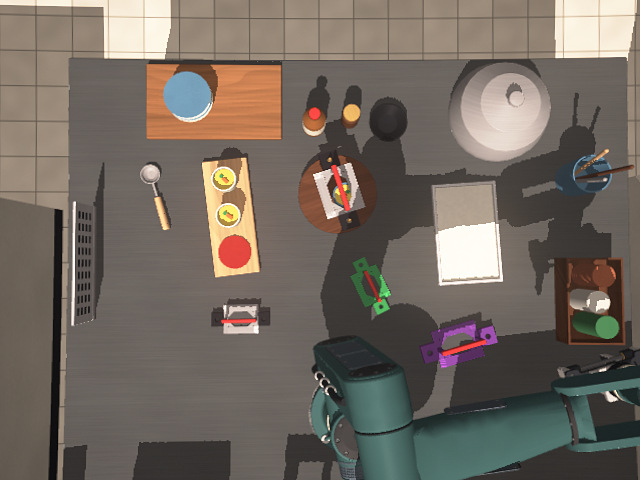

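The template with the red handle sits on the turntable at top (340,190). The tray is at (467,232) and the coaster at (235,251). The small grey decoy is at (240,318), with the green and purple ones nearby. Next I measure.

```bash
cat > h.py <<'E'
from bench import get_obs, vision, robot
import cv2, numpy as np
def snap(n): 
    s=vision.snapshot(n); return s
def ray(s,uv):
    K=s["mtx"]; d=np.array([s["k1"],0,0,0,0.])
    p=cv2.undistortPoints(np.array(uv,float).reshape(-1,1,2),K,d).reshape(-1,2)
    T=s["world_from_camera"]; v=np.c_[p,np.ones(len(p))]@T[:3,:3].T
    return T[:3,3],v
def onplane(s,uv,z):
    o,v=ray(s,uv); return o+v*((z-o[2])/v[:,2])[:,None]
def tri(s1,uv1,s2,uv2):
    o1,v1=ray(s1,uv1);o2,v2=ray(s2,uv2);a=v1[0]/np.linalg.norm(v1[0]);b=v2[0]/np.linalg.norm(v2[0])
    t=np.linalg.lstsq(np.c_[a,-b],o2-o1,rcond=None)[0]
    p,q=o1+a*t[0],o2+b*t[1]; return (p+q)/2,np.linalg.norm(p-q)
def red(img):
    h=cv2.cvtColor(img,cv2.COLOR_RGB2HSV)
    return (((h[...,0]<6)|(h[...,0]>174))&(h[...,1]>170)&(h[...,2]>90)).astype(np.uint8)*255
def blobs(m,amin=25):
    n,l,st,c=cv2.connectedComponentsWithStats(m)
    return [(i,st[i],c[i]) for i in range(1,n) if st[i][4]>=amin],l
E
python3 - <<'E'
from h import *
for n in("scene","top"):
    s=snap(n);m=red(s["image"]);b,l=blobs(m)
    for i,st,c in b:
        pts=np.argwhere(l==i)[:,::-1].astype(np.float32)
        r=cv2.minAreaRect(pts);print(n,st,c.round(1),r, onplane(s,[c],0.187 if st[4]<400 else .022).round(4))
    im=s["image"][:,:,::-1]
    cr=im[130:300,190:420] if n=="top" else im[215:345,220:420]
    cv2.imwrite(f"pics/{n}c.png",cv2.resize(cr,None,fx=3.4,fy=3.4,interpolation=cv2.INTER_CUBIC))
    if n=="top": cv2.imwrite("pics/tray.png",cv2.resize(im[165:300,420:520],None,fx=4,fy=4,interpolation=cv2.INTER_CUBIC))
E
```

```text
scene [324 191  25  10  93] [336.1 196. ] ((336.0137939453125, 196.04588317871094), (3.735522508621216, 25.2866153717041), 73.3007583618164) [[0.4251 0.1782 0.187 ]]
scene [111 225  43  23 300] [131.1 236.4] ((132.43299865722656, 235.9742431640625), (8.021235466003418, 45.69057846069336), 66.03751373291016) [[ 0.3499 -0.3069  0.187 ]]
scene [360 227  27  18 385] [373.5 235.4] ((373.0, 235.5), (17.0, 26.0), 90.0) [[0.6065 0.1649 0.187 ]]
scene [297 236  40  27 299] [316.4 248.9] ((316.673583984375, 249.19139099121094), (46.24797821044922, 6.863656997680664), 29.357751846313477) [[0.5872 0.0293 0.187 ]]
scene [226 238  28  16 130] [238.4 246. ] ((238.90269470214844, 246.64488220214844), (29.95114517211914, 5.242414474487305), 27.552810668945312) [[ 0.4967 -0.1129  0.187 ]]
scene [383 299  14  14 164] [389.4 305.3] ((389.5, 305.5), (13.0, 13.0), 90.0) [[0.8028 0.0643 0.187 ]]
top [309 107  12  13 117] [314.2 113.1] ((314.0000305175781, 113.0000228881836), (11.31370735168457, 11.31370735168457), 45.0) [[0.7604 0.0905 0.187 ]]
top [331 165  19  46 229] [340.1 187. ] ((340.1460876464844, 187.2959747314453), (47.42818832397461, 5.5207414627075195), 72.47443389892578) [[0.5815 0.0284 0.187 ]]
top [219 236  32  32 818] [234.3 251.6] ((234.5, 251.5), (31.0, 31.0), 90.0) [[0.4284 0.301  0.022 ]]
top [364 271  17  31  98] [371.9 285.8] ((372.0000305175781, 286.0000305175781), (33.98823165893555, 2.683281421661377), 63.43495178222656) [[ 0.3437 -0.0469  0.187 ]]
top [221 319  35   4 111] [238.8 320.6] ((238.0, 320.5), (3.0, 34.0), 90.0) [[0.2621 0.2713 0.187 ]]
top [442 339  44  17 230] [463.6 347.2] ((463.69903564453125, 347.1767272949219), (5.1354265213012695, 44.92087936401367), 73.61045837402344) [[ 0.198  -0.2637  0.187 ]]
```

View pics/topc.png

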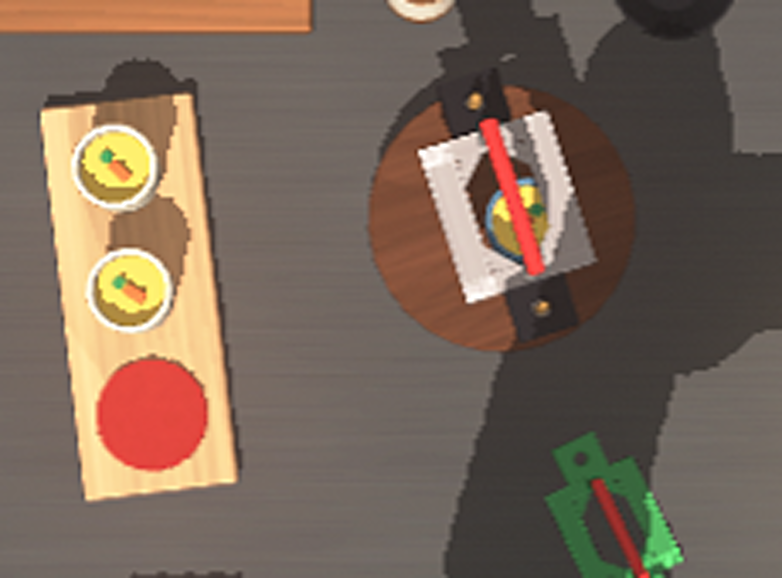

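View pics/scenec.png

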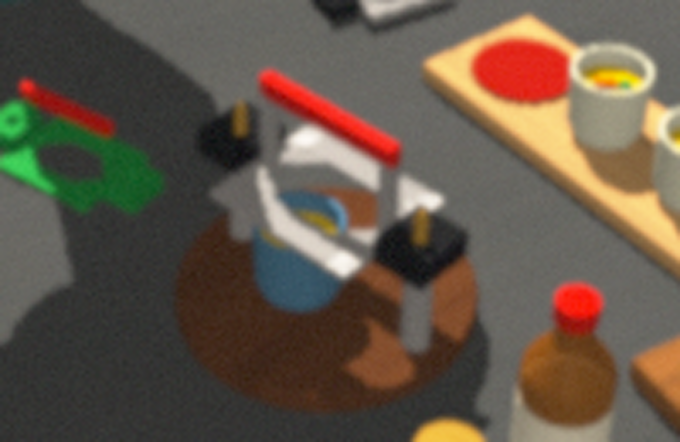

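View pics/tray.png

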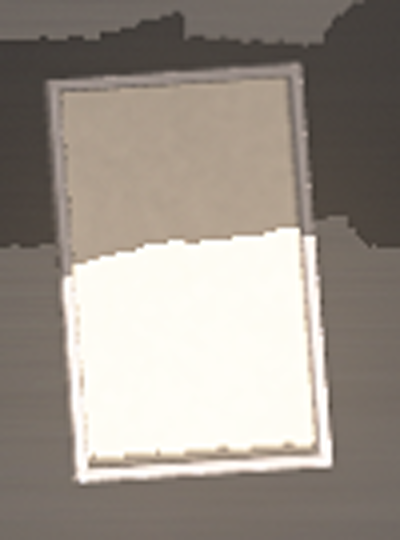

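```bash
python3 - <<'E'
from h import *
t=snap("top");s=snap("scene")
f=lambda x,y,k,ox,oy:[(x+.5)/k-.5+ox,(y+.5)/k-.5+oy]
T=lambda x,y:f(x,y,3.4,190,130); S=lambda x,y:f(x,y,3.4,220,215)
print("pins top@.149",onplane(t,[T(474,101),T(541,307)],.149).round(4).tolist())
print("pins scene@.149",onplane(s,[S(421,212),S(241,103)],.149).round(4).tolist())
P=[tri(t,[T(474,101)],s,[S(421,212)]),tri(t,[T(541,307)],s,[S(241,103)])]
print(P)
# handle axis from red mask in both views, plane ~.187 top / centroid tri
def axis(sn,sel):
    b,l=blobs(red(sn["image"]))
    for i,st,c in b:
        if np.linalg.norm(c-sel)<6:
            pts=np.argwhere(l==i)[:,::-1].astype(np.float32)
            v=cv2.fitLine(pts,cv2.DIST_L2,0,.01,.01).ravel(); pr=(pts-c)@v[:2]
            return c,np.array([c+v[:2]*pr.min(),c+v[:2]*pr.max()])
ct,et=axis(t,[340,187]);cs,es=axis(s,[316.4,249])
print("handle top",onplane(t,et,.187).round(4).tolist(),onplane(t,[et.mean(0)],.187).round(4))
print("handle scene@.181",onplane(s,es,.181).round(4).tolist(), onplane(s,[es.mean(0)],.181).round(4)); print("tri",tri(t,[et.mean(0)],s,[es.mean(0)]))
d=np.subtract(*onplane(t,et,.187)[:, :2]);print("yaw deg",np.degrees(np.arctan2(d[1],d[0])))
d=P[0][0]-P[1][0];print("pin yaw",np.degrees(np.arctan2(d[1],d[0])),np.linalg.norm(d),(P[0][0]+P[1][0])/2)
Tr=[f(x,y,4,420,165) for x,y in((47,80),(302,63),(331,466),(80,482))]
c=onplane(t,Tr,.014);print("tray",c.round(4).tolist(),c.mean(0).round(4))
d=(c[0]+c[1]-c[2]-c[3])[:2];print("tray yaw",np.degrees(np.arctan2(d[1],d[0])),np.linalg.norm(d)/2)
m=[(onplane(s,[q],.022))[0] for q in [(373.5,235.4)]];print("coaster scene",m,"top",onplane(t,[(234.3,251.6)],.022))
for q in [(226,287),(228,215),(224,179)]: pass
for xy in [(115,168),(129,289)]: print("white cup",onplane(t,[T(*xy)],.078).round(4))
E
```

```text
pins top@.149 [[0.6545, 0.0533, 0.149], [0.5043, 0.0051, 0.149]]
pins scene@.149 [[0.6569, 0.056, 0.149], [0.5037, 0.0089, 0.149]]
[(array([0.6555582 , 0.05482047, 0.14846864]), np.float64(0.00354335248901159)), (array([0.50492727, 0.00661507, 0.15070787]), np.float64(0.003101703593707265))]
handle top [[0.6354, 0.046, 0.187], [0.5264, 0.0104, 0.187]] [[0.5809 0.0282 0.187 ]]
handle scene@.181 [[0.5239, 0.0146, 0.181], [0.6359, 0.0511, 0.181]] [[0.5816 0.0334 0.181 ]]
tri (array([0.58253676, 0.03002066, 0.18295823]), np.float64(0.004793526887851279))
yaw deg 18.05727585407745
pin yaw 17.745880722058647 0.15817221385874958 [0.58024274 0.03071777 0.14958826]
tray [[0.6075, -0.2272, 0.014], [0.6183, -0.3976, 0.014], [0.3484, -0.4133, 0.014], [0.3378, -0.2466, 0.014]] [ 0.478  -0.3212  0.014 ]
tray yaw 3.7290647321263464 0.2703478999720027
coaster scene [array([0.42947963, 0.30445605, 0.022     ])] top [[0.42831229 0.30105385 0.022     ]]
white cup [[0.6147 0.3229 0.078 ]]
white cup [[0.5228 0.3122 0.078 ]]
```

```bash
cat > g.py <<'E'
from h import *
from scipy.spatial.transform import Rotation as R
import sys
# usage: python3 g.py x y z yawdeg(tool x axis)
def go(p,yaw):
    o=get_obs(); M=R.from_euler('xyz',o["ee_rot"]); 
    d=M.inv().apply(np.array(p)-o["tool_pos"])/.25
    r=(M.inv()*R.from_euler('xyz',[np.pi,0,np.radians(yaw)])).as_rotvec()/np.pi
    print("t",round(o["time"],2),"pos",o["tool_pos"].round(4),"rpy",np.degrees(o["ee_rot"]).round(2),"w",round(o["width"],4),"F",o["wrist_force"].round(2),"T",o["wrist_torque"].round(2))
    print("shift",d.round(4),"turn",r.round(4))
if __name__=="__main__":
    a=list(map(float,sys.argv[1:])); go(a[:3],a[3])
E
python3 g.py .581 .030 .25 -72
```

```text
t 0.3 pos [ 0.1614 -0.5256  0.2051] rpy [-1.7999e+02  4.0000e-02 -7.2940e+01] w 0.0943 F [-0.97 -0.62  0.84] T [-0.03 -0.02 -0.01]
shift [-1.6322 -2.2569 -0.1782] turn [-0.      0.0002 -0.0052]
```

>>> servo_tool(targets="1 -0.1 -0.14 -0.1 0 0 0; 1 -0.22 -0.3 -0.18 0 0 0; 1 -0.33 -0.46 -0.18 0 0 -0.005; 1 -0.44 -0.61 -0.18 0 0 -0.005; 1 -0.55 -0.76 -0.18 0 0 -0.005; 1 -0.66 -0.91 -0.18 0 0 -0.005; 1 -0.7 -0.98 -0.18 0 0 -0.005")

```text
time: 0.88
tool_pos: [0.3331, -0.2994, 0.2508]
ee_rot: [-3.141, -0.001, -1.258]
wrist_force: [0.6, -0.5, 0.6]
width: 0.0937
```

>>> servo_tool(targets="1 -0.11 -0.15 0 0 0 0; 1 -0.22 -0.3 0 0 0 0; 1 -0.33 -0.46 0 0 0 0; 1 -0.44 -0.61 0 0 0 0; 1 -0.55 -0.76 0 0 0 0; 1 -0.66 -0.91 0 0 0 0; 1 -0.7 -0.98 0 0 0 0")

```text
time: 1.47
tool_pos: [0.5064, -0.0644, 0.2507]
ee_rot: [-3.141, -0.001, -1.257]
wrist_force: [-0.5, -0.1, -0.5]
width: 0.0938
```

```bash
python3 g.py .581 .030 .25 -72
```

```text
t 1.47 pos [ 0.5064 -0.0644  0.2507] rpy [-1.7997e+02 -3.0000e-02 -7.2010e+01] w 0.0938 F [-0.55 -0.11 -0.53] T [-0.    0.   -0.02]
shift [-0.2671 -0.4004  0.0027] turn [-0.0002 -0.0002 -0.0001]
```

>>> servo_tool(targets="1 -0.1 -0.15 0 0 0 0; 1 -0.18 -0.27 0 0 0 0; 1 -0.24 -0.35 0 0 0 0; 1 -0.25 -0.38 0 0 0 0; 1 -0.25 -0.38 0 0 0 0;  1 -0.25 -0.38 0 0 0 0")

```text
time: 1.97
tool_pos: [0.5765, 0.0216, 0.2501]
ee_rot: [3.14, -0.001, -1.257]
wrist_force: [-0.0, -1.1, 0.1]
width: 0.0943
```

```bash
python3 g.py .581 .030 .25 -72; python3 - <<'E'
from h import *
for n in("scene","top"):
    s=snap(n);im=s["image"][:,:,::-1]
    cr=im[130:300,190:420] if n=="top" else im[195:325,220:420]
    cv2.imwrite(f"pics/{n}1.png",cv2.resize(cr,None,fx=3.4,fy=3.4,interpolation=cv2.INTER_CUBIC))
E
```

```text
t 1.97 pos [0.5765 0.0216 0.2501] rpy [ 1.7993e+02 -3.0000e-02 -7.2040e+01] w 0.0943 F [-0.01 -1.07  0.15] T [-0.03  0.    0.01]
shift [-0.0265 -0.0275  0.0003] turn [ 0.0004 -0.0002 -0.0002]
```

View pics/scene1.png

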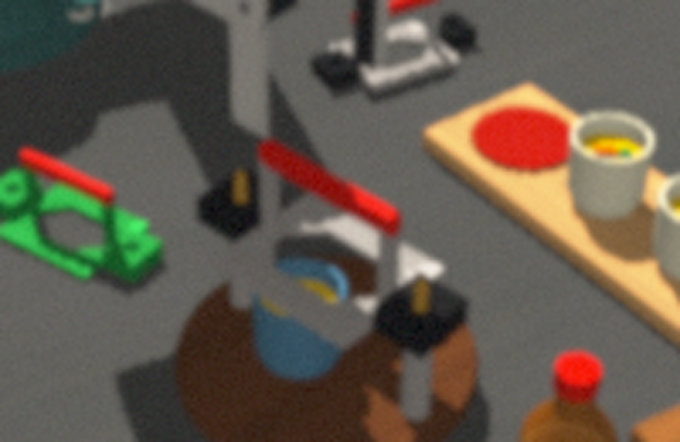

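View pics/top1.png

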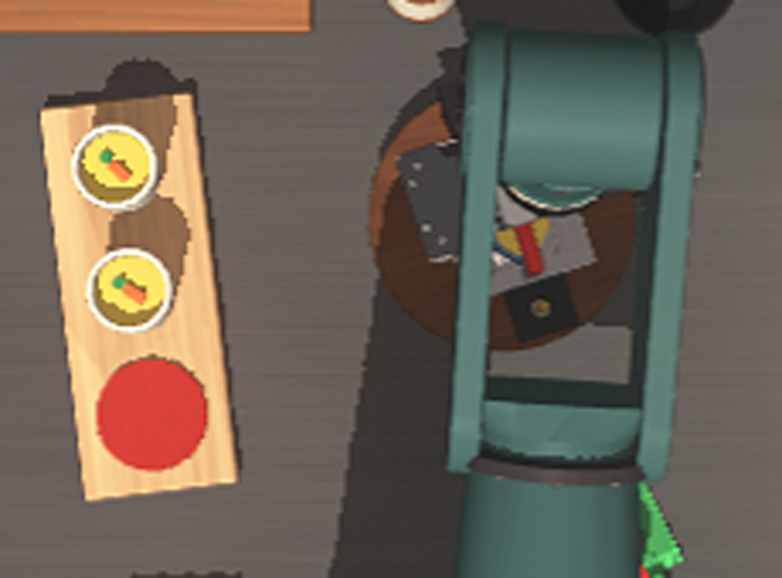

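The open fingers straddle the bar in the scene view at crop (250,100), and the template hasn't moved. I'm correcting sideways and going down.

>>> servo_tool(targets="1 -0.0265 -0.0275 0 0 0 0; 1 -0.0265 -0.0275 0.08 0 0 0; 1 -0.0265 -0.0275 0.16 0 0 0; 1 -0.0265 -0.0275 0.24 0 0 0; 1 -0.0265 -0.0275 0.30 0 0 0; 1 -0.0265 -0.0275 0.34 0 0 0; 1 -0.0265 -0.0275 0.36 0 0 0; 0.5 -0.0265 -0.0275 0.36 0 0 0; 0.5 -0.0265 -0.0275 0.36 0 0 0; 0.4 -0.0265 -0.0275 0.36 0 0 0; 0.35 -0.0265 -0.0275 0.36 0 0 0")

```text
time: 2.98
tool_pos: [0.5821, 0.0305, 0.1619]
ee_rot: [-3.139, -0.001, -1.257]
wrist_force: [-0.5, 0.2, 0.6]
width: 0.0706
```

```bash
python3 g.py .581 .030 .16 -72; python3 - <<'E'
from h import *
for n in("scene",):
    s=snap(n);im=s["image"][:,:,::-1]
    cr=im[195:325,220:420]
    cv2.imwrite(f"pics/{n}2.png",cv2.resize(cr,None,fx=3.4,fy=3.4,interpolation=cv2.INTER_CUBIC))
E
```

```text
t 2.98 pos [0.5821 0.0305 0.1619] rpy [-1.7986e+02 -6.0000e-02 -7.2040e+01] w 0.0706 F [-0.45  0.21  0.6 ] T [-0.01  0.01  0.04]
shift [0.0007 0.0048 0.0076] turn [-0.0008 -0.0003 -0.0002]
```

View pics/scene2.png

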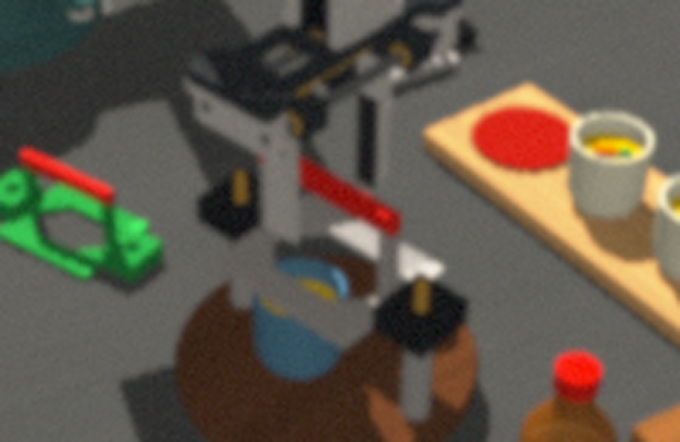

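>>> servo_tool(targets="0.3 0 0 0.008 0 0 0; 0.2 0 0 0.008 0 0 0; 0.2 0 0 0.008 0 0 0; 0.2 0 0 0.008 0 0 0; 0.2 0 0 0.008 0 0 0; 0.2 0 0 0.008 0 0 0; 0.2 0 0 0.008 0 0 0; 0.2 0 0 0.008 0 0 0; 0.2 0 0 0.008 0 0 0")

```text
time: 3.78
tool_pos: [0.5813, 0.0306, 0.1584]
ee_rot: [3.142, -0.0, -1.257]
wrist_force: [0.8, -1.1, 0.5]
width: 0.0189
```

```bash
python3 g.py .581 .030 .16 -72; python3 - <<'E'
from h import *
for n in("scene",):
    s=snap(n);im=s["image"][:,:,::-1]
    cr=im[215:295,260:380]
    cv2.imwrite(f"pics/{n}3.png",cv2.resize(cr,None,fx=6,fy=6,interpolation=cv2.INTER_CUBIC))
E
```

```text
t 3.78 pos [0.5813 0.0306 0.1584] rpy [180.    -0.   -72.04] w 0.0189 F [ 0.79 -1.12  0.45] T [0.01 0.01 0.04]
shift [ 0.0019  0.0019 -0.0065] turn [ 0.     -0.     -0.0002]
```

View pics/scene3.png

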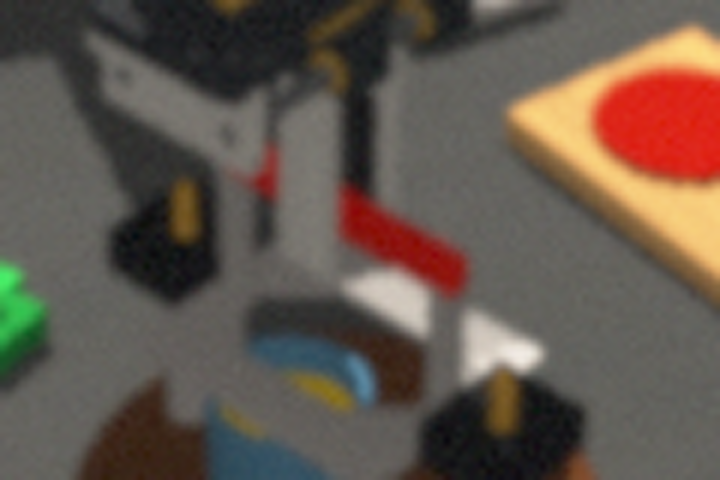

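>>> servo_tool(targets="0.17 0 0 0 0 0 0; 0.15 0 0 0 0 0 0; 0.15 0 0 0 0 0 0")

```text
time: 4.08
tool_pos: [0.5813, 0.0306, 0.1584]
ee_rot: [3.142, -0.0, -1.257]
wrist_force: [-0.3, 0.2, 0.6]
width: 0.014
```

```bash
python3 g.py .581 .030 .16 -72
```

```text
t 4.08 pos [0.5813 0.0306 0.1584] rpy [ 1.800e+02 -1.000e-02 -7.204e+01] w 0.014 F [-0.34  0.25  0.65] T [-0.05 -0.02  0.02]
shift [ 0.0018  0.0019 -0.0065] turn [ 0.     -0.     -0.0002]
```

>>> servo_tool(targets="0.13 0 0 0 0 0 0; 0.1 0 0 0 0 0 0; 0 0 0 0 0 0 0; 0 0 0 0 0 0 0; 0 0 0 0 0 0 0")

```text
time: 4.5
tool_pos: [0.5812, 0.0309, 0.1584]
ee_rot: [-3.142, 0.0, -1.257]
wrist_force: [-0.4, 1.1, 0.6]
width: 0.0117
```

```bash
python3 g.py .581 .030 .16 -72;  python3 - <<'E'
from h import *
for n in("scene",):
    s=snap(n);im=s["image"][:,:,::-1]
    cr=im[215:295,260:380]
    cv2.imwrite(f"pics/{n}4.png",cv2.resize(cr,None,fx=6,fy=6,interpolation=cv2.INTER_CUBIC))
E
```

```text
t 4.5 pos [0.5812 0.0309 0.1584] rpy [-1.800e+02  2.000e-02 -7.203e+01] w 0.0117 F [-0.36  1.13  0.58] T [0.3  0.08 0.  ]
shift [ 0.003   0.002  -0.0064] turn [-0.      0.0001 -0.0001]
```

View pics/scene4.png

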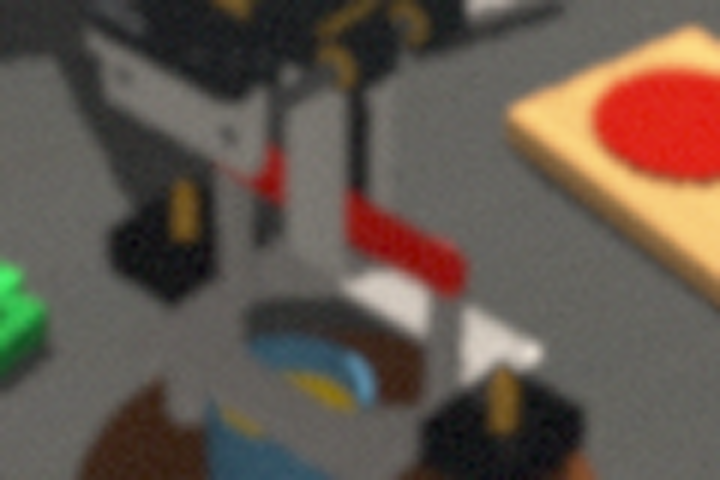

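The bar is gripped at 11.7 mm width with about 1 N on the wrist. I'll lift slowly and check the force.

>>> servo_tool(targets="0 0 0 -0.01 0 0 0; 0 0 0 -0.02 0 0 0; 0 0 0 -0.03 0 0 0; 0 0 0 -0.04 0 0 0; 0 0 0 -0.04 0 0 0")

```text
time: 4.97
tool_pos: [0.5816, 0.0305, 0.1688]
ee_rot: [-3.141, -0.0, -1.257]
wrist_force: [1.4, 0.4, -2.4]
width: 0.0116
```

```bash
python3 g.py .581 .030 .16 -72
```

```text
t 4.97 pos [0.5816 0.0305 0.1688] rpy [-1.7997e+02 -3.0000e-02 -7.2050e+01] w 0.0116 F [ 1.37  0.37 -2.43] T [-0.02 -0.05  0.01]
shift [0.001  0.0027 0.0352] turn [-0.0002 -0.0002 -0.0003]
```

>>> servo_tool(targets="0 0 0 -0.03 0 0 0; 0 0 0 -0.06 0 0 0; 0 0 0 -0.09 0 0 0; 0 0 0 -0.12 0 0 0; 0 0 0 -0.15 0 0 0; 0 0 0 -0.18 0 0 0; 0 0 0 -0.22 0 0 0; 0 0 0 -0.28 0 0 0; 0 0 0 -0.34 0 0 0; 0 0 0 -0.36 0 0 0; 0 0 0 -0.36 0 0 0")

```text
time: 5.88
tool_pos: [0.5823, 0.0306, 0.2611]
ee_rot: [-3.137, -0.002, -1.257]
wrist_force: [-0.4, -0.8, -3.6]
width: 0.0117
```

```bash
python3 g.py .478 -.321 .26 -86;  python3 - <<'E'
from h import *
for n in("scene",):
    s=snap(n);im=s["image"][:,:,::-1]
    cr=im[165:345,220:420]
    cv2.imwrite(f"pics/{n}5.png",cv2.resize(cr,None,fx=3.3,fy=3.3,interpolation=cv2.INTER_CUBIC))
E
```

```text
t 5.88 pos [0.5823 0.0306 0.2611] rpy [-1.7975e+02 -1.0000e-01 -7.2040e+01] w 0.0117 F [-0.37 -0.75 -3.62] T [-0.02 -0.01 -0.  ]
shift [1.2091 0.8305 0.0028] turn [-0.0015 -0.0004  0.0776]
```

View pics/scene5.png

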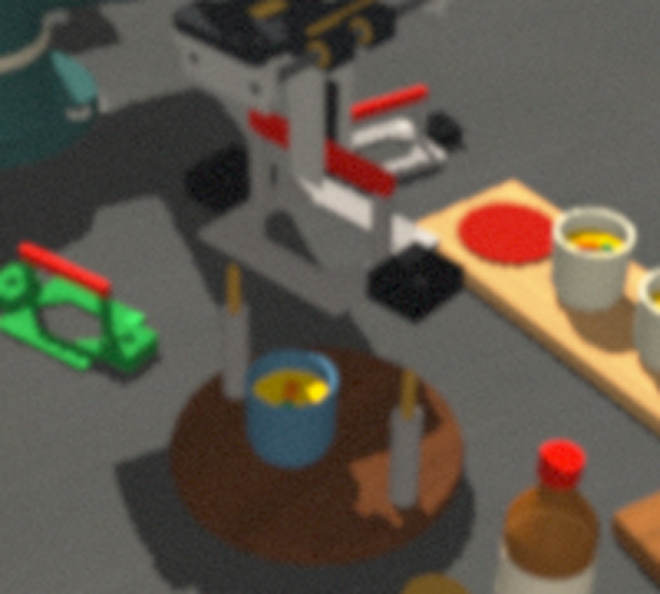

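The template hangs level and clear of the pins, which are at crop (233,290) and (408,395). The cup is still standing. Next I carry the template to the tray.

>>> servo_tool(targets="0 0.04 0.03 0 0 0 0; 0 0.12 0.08 0 0 0 0.01; 0 0.22 0.15 0 0 0 0.02; 0 0.32 0.22 0 0 0 0.03; 0 0.42 0.29 0 0 0 0.04; 0 0.52 0.36 0 0 0 0.05; 0 0.62 0.425 0 0 0 0.06; 0 0.72 0.495 0 0 0 0.07; 0 0.82 0.565 0 0 0 0.078; 0 0.9 0.62 0 0 0 0.078; 0 0.95 0.65 0 0 0 0.078; 0 0.98 0.67 0 0 0 0.078")

```text
time: 6.93
tool_pos: [0.4956, -0.2565, 0.2567]
ee_rot: [3.139, 0.001, -1.506]
wrist_force: [-0.5, 0.5, -4.3]
width: 0.0118
```

```bash
python3 g.py .478 -.321 .20 -86.3
```

```text
t 6.93 pos [ 0.4956 -0.2565  0.2567] rpy [ 1.7983e+02  4.0000e-02 -8.6270e+01] w 0.0118 F [-0.47  0.5  -4.3 ] T [0.02 0.04 0.02]
shift [0.2531 0.0864 0.227 ] turn [0.0009 0.0002 0.0002]
```

>>> servo_tool(targets="0 0.05 0.017 0.04 0 0 0; 0 0.12 0.04 0.1 0 0 0; 0 0.19 0.065 0.16 0 0 0; 0 0.235 0.08 0.2 0 0 0; 0 0.25 0.086 0.22 0 0 0; 0 0.253 0.086 0.227 0 0 0; 0 0.253 0.086 0.227 0 0 0; 0 0.253 0.086 0.227 0 0 0")

```text
time: 7.6
tool_pos: [0.481, -0.318, 0.2024]
ee_rot: [-3.14, -0.0, -1.501]
wrist_force: [-0.1, -0.2, -3.7]
width: 0.0118
```

```bash
python3 g.py .478 -.321 .10 -86.3;  python3 - <<'E'
from h import *
for n in("scene","top"):
    s=snap(n);im=s["image"][:,:,::-1]
    cr=im[200:400,70:270] if n=="scene" else im[150:310,400:560]
    cv2.imwrite(f"pics/{n}6.png",cv2.resize(cr,None,fx=3,fy=3,interpolation=cv2.INTER_CUBIC))
E
```

```text
t 7.6 pos [ 0.481  -0.318   0.2024] rpy [-1.7993e+02 -2.0000e-02 -8.6010e+01] w 0.0118 F [-0.11 -0.24 -3.65] T [ 0.05  0.02 -0.01]
shift [0.0109 0.0135 0.4097] turn [-0.0004 -0.0001  0.0016]
```

View pics/scene6.png

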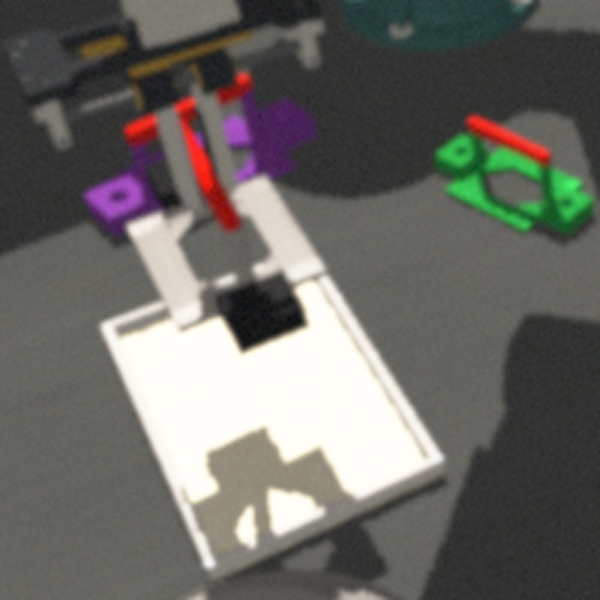

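View pics/top6.png

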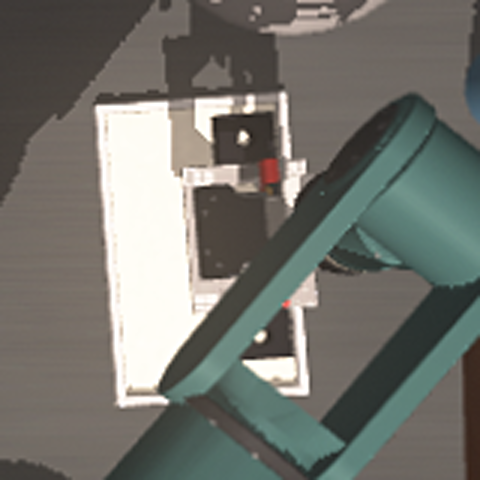

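Template over the tray (top-view offset matches the parallax). I'm lowering it in steps.

>>> servo_tool(targets="0 0.01 0.013 0.06 0 0 0.001; 0 0.01 0.013 0.12 0 0 0.001; 0 0.01 0.013 0.18 0 0 0.001; 0 0.01 0.013 0.24 0 0 0.001; 0 0.01 0.013 0.30 0 0 0.001; 0 0.01 0.013 0.36 0 0 0.001; 0 0.01 0.013 0.41 0 0 0.001; 0 0.01 0.013 0.45 0 0 0.001; 0 0.01 0.013 0.49 0 0 0.001; 0 0.01 0.013 0.51 0 0 0.001; 0 0.01 0.013 0.51 0 0 0.001")

```text
time: 8.62
tool_pos: [0.4768, -0.3208, 0.0728]
ee_rot: [3.14, 0.002, -1.505]
wrist_force: [-0.1, -0.0, -3.7]
width: 0.0116
```

```bash
python3 g.py .478 -.321 .0534 -86.3;  python3 - <<'E'
from h import *
for n in("scene",):
    s=snap(n);im=s["image"][:,:,::-1]
    cr=im[240:400,80:240] if n=="scene" else im[150:310,400:560]
    cv2.imwrite(f"pics/{n}7.png",cv2.resize(cr,None,fx=3.7,fy=3.7,interpolation=cv2.INTER_CUBIC))
E
```

```text
t 8.62 pos [ 0.4768 -0.3208  0.0728] rpy [ 1.799e+02  9.000e-02 -8.625e+01] w 0.0116 F [-0.06 -0.03 -3.68] T [ 0.06 -0.02  0.05]
shift [ 0.0011 -0.005   0.0776] turn [0.0006 0.0005 0.0003]
```

View pics/scene7.png

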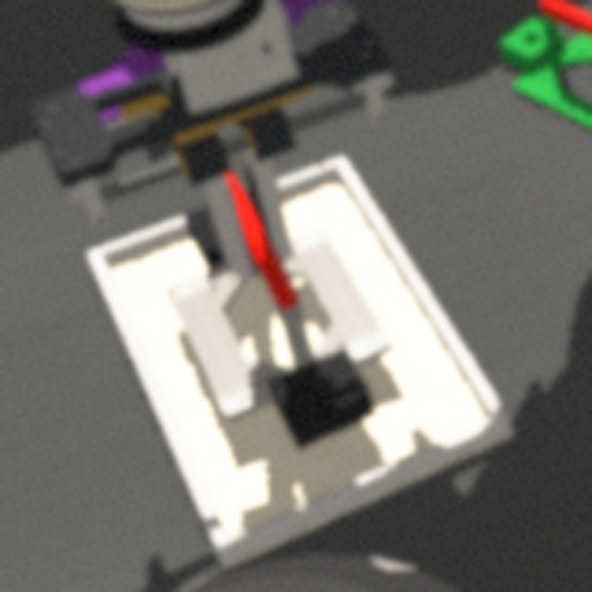

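Centred in the tray and about 19 mm above the floor. I'll lower it slowly to contact.

>>> servo_tool(targets="0 0 0 0.02 0 0 0; 0 0 0 0.04 0 0 0; 0 0 0 0.055 0 0 0; 0 0 0 0.065 0 0 0; 0 0 0 0.07 0 0 0; 0 0 0 0.07 0 0 0; 0 0 0 0.07 0 0 0")

```text
time: 9.25
tool_pos: [0.4774, -0.3215, 0.0567]
ee_rot: [-3.142, -0.0, -1.506]
wrist_force: [-0.3, -1.1, -2.6]
width: 0.0118
```

```bash
python3 g.py .478 -.321 .0534 -86.3
```

```text
t 9.25 pos [ 0.4774 -0.3215  0.0567] rpy [-1.800e+02 -1.000e-02 -8.626e+01] w 0.0118 F [-0.32 -1.1  -2.61] T [-0.04  0.07 -0.  ]
shift [-0.0017 -0.0027  0.0131] turn [-0.     -0.      0.0002]
```

>>> servo_tool(targets="0 0 0 0.005 0 0 0; 0 0 0 0.01 0 0 0; 0 0 0 0.013 0 0 0; 0 0 0 0.013 0 0 0")

```text
time: 9.58
tool_pos: [0.4774, -0.3215, 0.0536]
ee_rot: [-3.141, -0.0, -1.505]
wrist_force: [-0.1, 0.9, -3.2]
width: 0.0118
```

```bash
python3 g.py .478 -.321 .0534 -86.3
```

```text
t 9.58 pos [ 0.4774 -0.3215  0.0536] rpy [-1.7999e+02 -2.0000e-02 -8.6250e+01] w 0.0118 F [-0.07  0.9  -3.17] T [0.03 0.04 0.01]
shift [-0.0017 -0.0025  0.001 ] turn [-0.     -0.0001  0.0003]
```

>>> servo_tool(targets="0 0 0 0.004 0 0 0; 0 0 0 0.006 0 0 0; 0 0 0 0.006 0 0 0")

```text
time: 9.83
tool_pos: [0.4775, -0.3212, 0.0535]
ee_rot: [-3.141, -0.0, -1.505]
wrist_force: [-3.5, 4.2, 5.2]
width: 0.0118
```

```bash
python3 g.py .478 -.321 .0534 -86.3
```

```text
t 9.83 pos [ 0.4775 -0.3212  0.0535] rpy [-1.7997e+02 -2.0000e-02 -8.6250e+01] w 0.0118 F [-3.54  4.18  5.16] T [0.54 0.6  0.03]
shift [-0.0008 -0.0022  0.0002] turn [-0.0001 -0.0001  0.0003]
```

Contact: the vertical force went from -3 to +5 N. I release and go straight up.

>>> servo_tool(targets="0 0 0 -0.003 0 0 0; 0.2 0 0 -0.003 0 0 0; 0.4 0 0 -0.003 0 0 0; 0.5 0 0 -0.003 0 0 0; 0.5 0 0 -0.003 0 0 0; 0.5 0 0 -0.003 0 0 0")

```text
time: 10.33
tool_pos: [0.4775, -0.3217, 0.0526]
ee_rot: [-3.141, -0.0, -1.506]
wrist_force: [-0.3, -0.5, 0.1]
width: 0.0417
```

>>> servo_tool(targets="0.5 0 0 -0.06 0 0 0; 0.5 0 0 -0.14 0 0 0; 0.5 0 0 -0.24 0 0 0; 0.5 0 0 -0.36 0 0 0; 0.5 0 0 -0.48 0 0 0; 0.5 0 0 -0.6 0 0 0; 0.5 0 0 -0.72 0 0 0; 0.6 0 0 -0.78 0 0 0; 0.7 0 0 -0.8 0 0 0")

```text
time: 11.08
tool_pos: [0.4785, -0.3224, 0.2571]
ee_rot: [-3.136, -0.005, -1.506]
wrist_force: [0.2, -1.0, 0.4]
width: 0.0573
```

```bash
python3 g.py .5 -.2 .25 -72;  python3 - <<'E'
from h import *
for n in("scene","top"):
    s=snap(n);im=s["image"][:,:,::-1]
    cv2.imwrite(f"pics/{n}8.png",im)
    if n=="top":cv2.imwrite(f"pics/{n}8c.png",cv2.resize(im[130:250,280:400],None,fx=5,fy=5,interpolation=cv2.INTER_CUBIC))
    if n=="scene":cv2.imwrite(f"pics/{n}8c.png",cv2.resize(im[225:345,250:380],None,fx=5,fy=5,interpolation=cv2.INTER_CUBIC))
E
```

```text
t 11.08 pos [ 0.4785 -0.3224  0.2571] rpy [-179.68   -0.31  -86.26] w 0.0573 F [ 0.19 -1.02  0.44] T [ 0.   -0.08  0.03]
shift [-0.4833 -0.1174  0.0264] turn [-0.0016 -0.0019 -0.0792]
```

View pics/scene8.png

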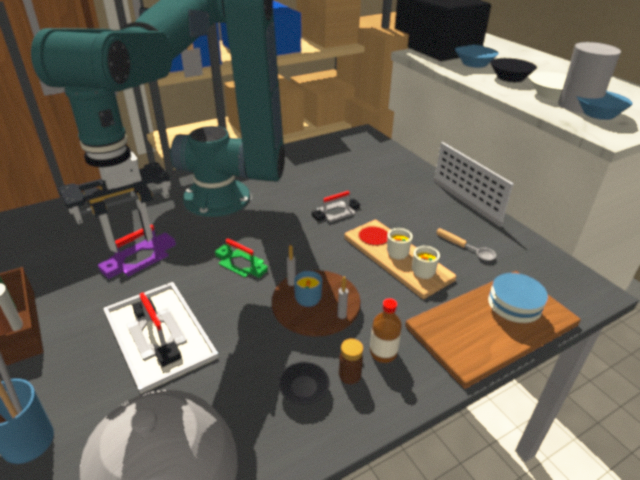

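View pics/top8.png

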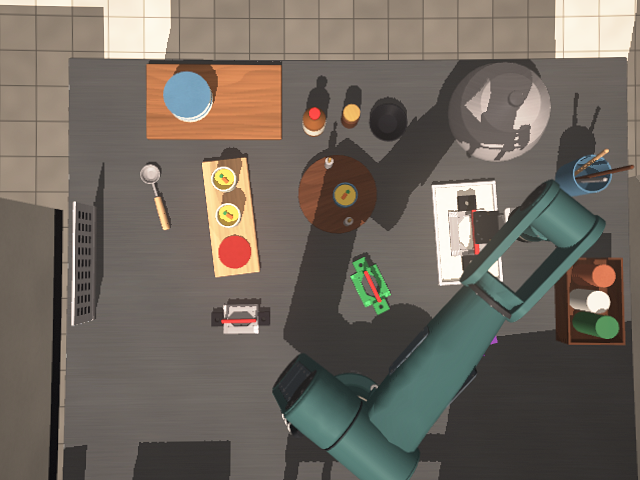

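View pics/top8c.png

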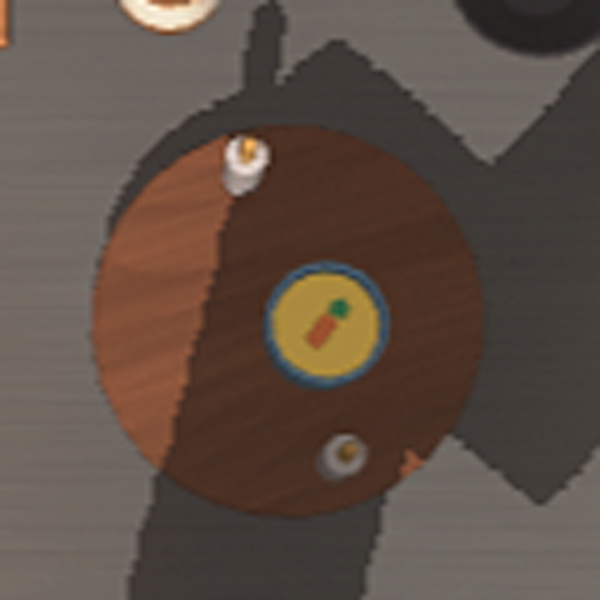

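View pics/scene8c.png

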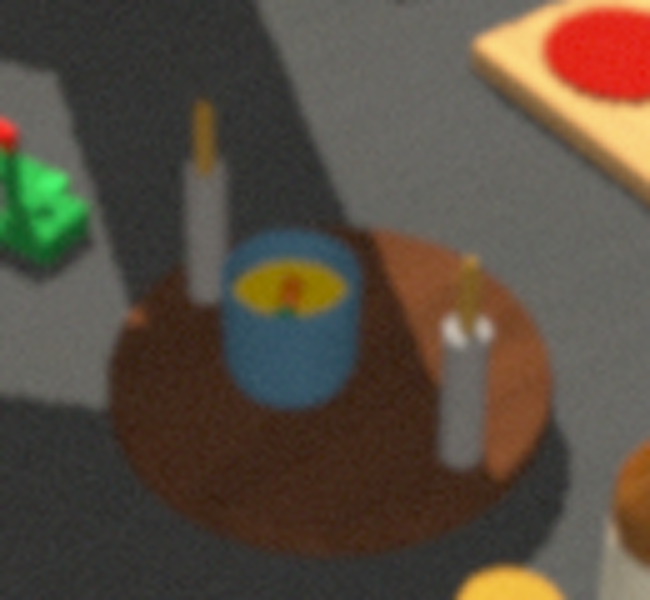

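The template lies flat inside the tray. The cup rim is at crop (327,324) in top and (292,276) in scene.

```bash
python3 - <<'E'
from h import *
t=snap("top");s=snap("scene")
T=lambda x,y:[(x+.5)/5-.5+280,(y+.5)/5-.5+130]; S=lambda x,y:[(x+.5)/5-.5+250,(y+.5)/5-.5+225]
print("cup top",onplane(t,[T(327,324)],.094),"scene",onplane(s,[S(292,274)],.094),tri(t,[T(327,324)],s,[S(292,274)]))
a=tri(t,[T(248,146)],s,[S(470,260)]);b=tri(t,[T(350,451)],s,[S(205,103)]);print(a,b)
d=a[0]-b[0];print(np.degrees(np.arctan2(d[1],d[0])),(a[0]+b[0])/2)
# blue rim mask circle in top
im=cv2.cvtColor(t["image"],cv2.COLOR_RGB2HSV); 
m=((im[...,0]>95)&(im[...,0]<115)&(im[...,1]>80)).astype(np.uint8)*255; m[:170]=0;m[220:]=0;m[:,:320]=0;m[:,370:]=0
p=np.argwhere(m)[:,::-1].astype(np.float32);c,r=cv2.minEnclosingCircle(p);print(c,r,onplane(t,[c],.094))
# white cups
E
python3 g.py .58 .022 .20 -72
```

```text
cup top [[0.57326612 0.01052409 0.094     ]] scene [[0.57285767 0.01649213 0.094     ]] (array([0.57421277, 0.01288704, 0.09663492]), np.float64(0.005010527638933939))
(array([0.65656452, 0.05449163, 0.15051002]), np.float64(0.0034041581023903224)) (array([0.50568422, 0.00538193, 0.15095471]), np.float64(0.0049336561613912595))
18.029437621303693 [0.58112437 0.02993678 0.15073236]
(344.8797607421875, 194.70252990722656) 12.328998565673828 [[0.57248989 0.01083499 0.094     ]]
t 11.28 pos [ 0.4769 -0.3211  0.2507] rpy [ 1.7987e+02  1.1000e-01 -8.6260e+01] w 0.0654 F [ 0.05 -0.37 -0.6 ] T [ 0.02  0.09 -0.02]
shift [-1.3421 -0.5015  0.2043] turn [ 0.0006  0.0007 -0.0792]
```

```bash
python3 g.py .5735 .013 .20 -72
```

```text
t 11.28 pos [ 0.4769 -0.3211  0.2507] rpy [ 1.7987e+02  1.1000e-01 -8.6260e+01] w 0.0654 F [ 0.05 -0.37 -0.6 ] T [ 0.02  0.09 -0.02]
shift [-1.3079 -0.4732  0.2043] turn [ 0.0006  0.0007 -0.0792]
```

>>> servo_tool(targets="1 -0.1 -0.036 0 0 0 -0.01; 1 -0.23 -0.083 0 0 0 -0.03; 1 -0.37 -0.134 0 0 0 -0.05; 1 -0.51 -0.185 0 0 0 -0.065; 1 -0.65 -0.235 0 0 0 -0.079; 1 -0.79 -0.286 0 0 0 -0.079; 1 -0.91 -0.33 0 0 0 -0.079; 1 -0.98 -0.355 0 0 0 -0.079; 1 -0.98 -0.355 0 0 0 -0.079")

```text
time: 12.03
tool_pos: [0.5497, -0.0671, 0.25]
ee_rot: [3.139, 0.004, -1.252]
wrist_force: [-0.0, 0.3, 0.3]
width: 0.0941
```

```bash
python3 g.py .5735 .013 .20 -72
```

```text
t 12.03 pos [ 0.5497 -0.0671  0.25  ] rpy [179.83   0.2  -71.72] w 0.0941 F [-0.01  0.25  0.34] T [ 0.05  0.   -0.02]
shift [-0.2739 -0.1914  0.2002] turn [0.001  0.0011 0.0015]
```

>>> servo_tool(targets="1 -0.1 -0.07 0 0.001 0.001 0; 1 -0.2 -0.14 0.05 0.001 0.001 0; 1 -0.25 -0.18 0.12 0.001 0.001 0.001; 1 -0.274 -0.191 0.18 0.001 0.001 0.001; 1 -0.274 -0.191 0.2 0.001 0.001 0.001; 1 -0.274 -0.191 0.2 0.001 0.001 0.001; 1 -0.274 -0.191 0.2 0.001 0.001 0.001")

```text
time: 12.62
tool_pos: [0.5737, 0.0076, 0.2019]
ee_rot: [-3.14, -0.003, -1.262]
wrist_force: [0.5, 0.6, 0.1]
width: 0.0943
```

```bash
python3 g.py .5735 .013 .056 -72;python3 - <<'E'
from h import *
for n in("scene",):
    s=snap(n);im=s["image"][:,:,::-1]
    cv2.imwrite(f"pics/{n}9.png",cv2.resize(im[195:345,240:400],None,fx=4,fy=4,interpolation=cv2.INTER_CUBIC))
E
```

```text
t 12.62 pos [0.5737 0.0076 0.2019] rpy [-179.93   -0.18  -72.29] w 0.0943 F [0.47 0.55 0.13] T [ 0.03 -0.03 -0.01]
shift [-0.0225 -0.0048  0.5834] turn [-0.0004 -0.001  -0.0016]
```

View pics/scene9.png

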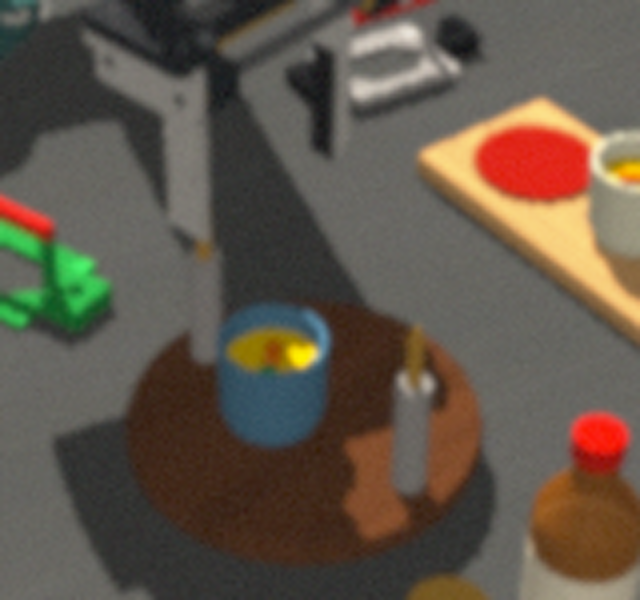

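>>> servo_tool(targets="1 -0.02 -0.005 0 0 -0.001 -0.001; 1 -0.0225 -0.005 0.06 0 -0.001 -0.0015; 1 -0.0225 -0.005 0.14 0 -0.001 -0.0015; 1 -0.0225 -0.005 0.22 0 -0.001 -0.0015; 1 -0.0225 -0.005 0.3 0 -0.001 -0.0015; 1 -0.0225 -0.005 0.36 0 -0.001 -0.0015; 1 -0.0225 -0.005 0.37 0 -0.001 -0.0015; 1 -0.0225 -0.005 0.37 0 -0.001 -0.0015")

```text
time: 13.33
tool_pos: [0.5737, 0.014, 0.1098]
ee_rot: [-3.14, 0.0, -1.256]
wrist_force: [0.7, -0.7, 0.4]
width: 0.0939
```

```bash
python3 g.py .5735 .013 .056 -72;python3 - <<'E'
from h import *
for n in("scene",):
    s=snap(n);im=s["image"][:,:,::-1]
    cv2.imwrite(f"pics/{n}10.png",cv2.resize(im[195:345,240:400],None,fx=4,fy=4,interpolation=cv2.INTER_CUBIC))
E
```

```text
t 13.33 pos [0.5737 0.014  0.1098] rpy [-1.7988e+02  2.0000e-02 -7.1980e+01] w 0.0939 F [ 0.71 -0.73  0.37] T [-0.02 -0.03  0.03]
shift [0.0037 0.0024 0.2152] turn [-0.0007  0.0001  0.0001]
```

View pics/scene10.png

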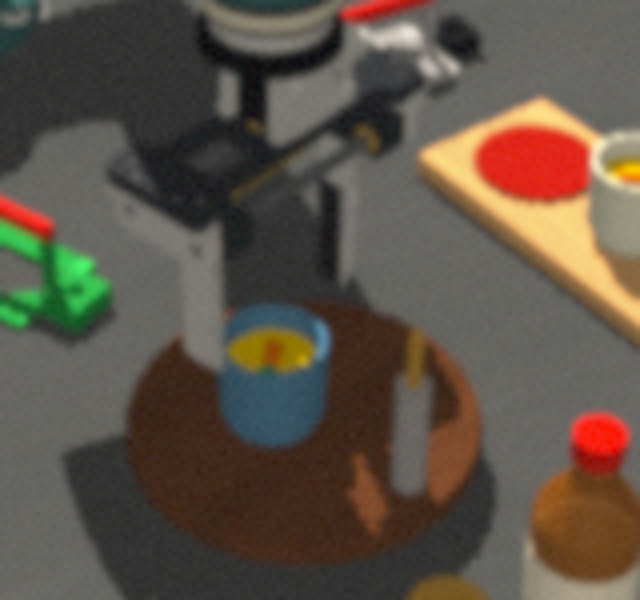

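Fingers straddle the cup and the posts are clear. Down to the grasp height, then close in stages.

>>> servo_tool(targets="1 0.004 0.002 0.05 0 0 0; 1 0.004 0.002 0.1 0 0 0; 1 0.004 0.002 0.15 0 0 0; 1 0.004 0.002 0.19 0 0 0; 1 0.004 0.002 0.21 0 0 0; 1 0.004 0.002 0.21 0 0 0; 0.8 0.004 0.002 0.21 0 0 0; 0.73 0.004 0.002 0.21 0 0 0; 0.73 0.004 0.002 0.21 0 0 0; 0.73 0.004 0.002 0.21 0 0 0; 0.73 0.004 0.002 0.21 0 0 0; 0.73 0.004 0.002 0.21 0 0 0")

```text
time: 14.38
tool_pos: [0.5743, 0.0132, 0.058]
ee_rot: [-3.138, -0.0, -1.256]
wrist_force: [0.1, -0.2, -0.4]
width: 0.0689
```

```bash
python3 g.py .5735 .013 .056 -72;python3 - <<'E'
from h import *
for n in("scene","top"):
    s=snap(n);im=s["image"][:,:,::-1]
    cr=im[195:345,240:400] if n=="scene" else im[120:260,260:420]
    cv2.imwrite(f"pics/{n}11.png",cv2.resize(cr,None,fx=4,fy=4,interpolation=cv2.INTER_CUBIC))
E
```

```text
t 14.38 pos [0.5743 0.0132 0.058 ] rpy [-1.7978e+02 -2.0000e-02 -7.1940e+01] w 0.0689 F [ 0.11 -0.22 -0.41] T [ 0.01 -0.03 -0.  ]
shift [-0.0002  0.0033  0.0081] turn [-0.0012 -0.0001  0.0003]
```

View pics/scene11.png

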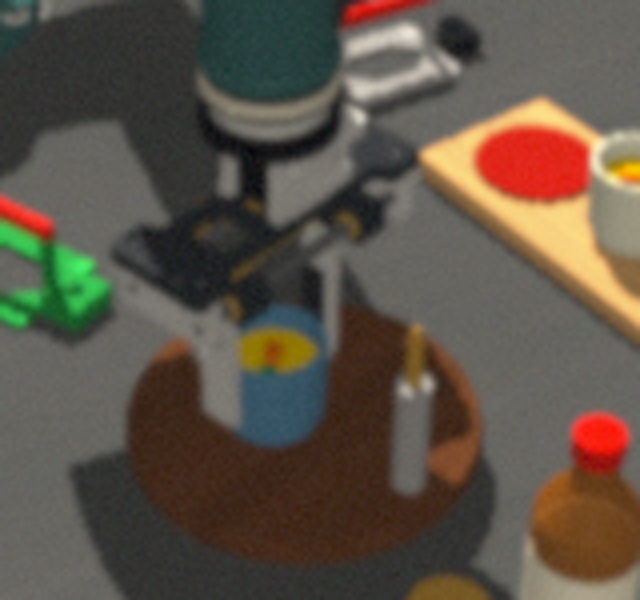

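>>> servo_tool(targets="0.7 0 0 0 0 0 0; 0.67 0 0 0 0 0 0; 0.65 0 0 0 0 0 0; 0.6 0 0 0 0 0 0; 0.5 0 0 0 0 0 0; 0 0 0 0 0 0 0; 0 0 0 0 0 0 0")

```text
time: 15.07
tool_pos: [0.5743, 0.0135, 0.0578]
ee_rot: [-3.138, 0.0, -1.256]
wrist_force: [0.1, 2.1, 0.5]
width: 0.0623
```

```bash
python3 g.py .5735 .013 .056 -72;python3 - <<'E'
from h import *
for n in("scene",):
    s=snap(n);im=s["image"][:,:,::-1]
    cr=im[195:345,240:400] if n=="scene" else im[120:260,260:420]
    cv2.imwrite(f"pics/{n}12.png",cv2.resize(cr,None,fx=4,fy=4,interpolation=cv2.INTER_CUBIC))
E
```

```text
t 15.07 pos [0.5743 0.0135 0.0578] rpy [-179.78    0.    -71.94] w 0.0623 F [0.08 2.11 0.48] T [ 0.41 -0.14 -0.03]
shift [0.0008 0.0037 0.0072] turn [-0.0012  0.      0.0003]
```

View pics/scene12.png

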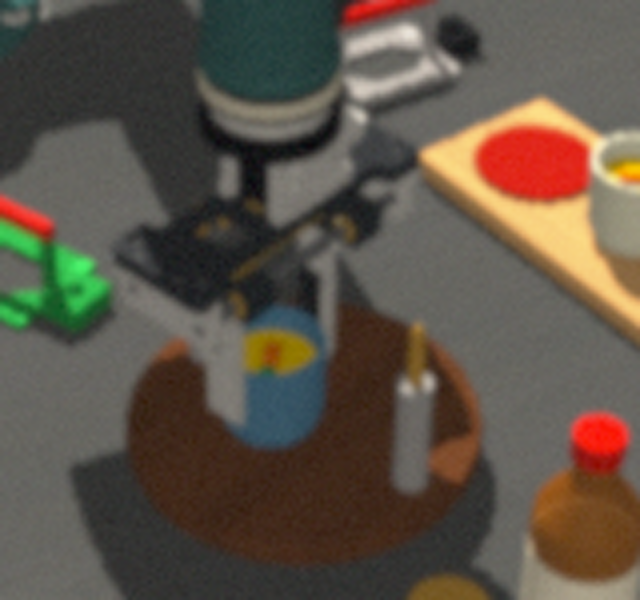

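>>> servo_tool(targets="0 0 0 -0.01 0 0 0; 0 0 0 -0.03 0 0 0; 0 0 0 -0.05 0 0 0; 0 0 0 -0.08 0 0 0; 0 0 0 -0.12 0 0 0; 0 0 0 -0.18 0 0 0; 0 0 0 -0.26 0 0 0; 0 0 0 -0.34 0 0 0; 0 0 0 -0.42 0 0 0; 0 0 0 -0.5 0 0 0; 0 0 0 -0.54 0 0 0; 0 0 0 -0.55 0 0 0")

```text
time: 16.12
tool_pos: [0.575, 0.0129, 0.1989]
ee_rot: [-3.133, -0.003, -1.256]
wrist_force: [-0.2, -0.6, -1.9]
width: 0.062
```

```bash
python3 g.py .4295 .303 .195 -83.5;python3 - <<'E'
from h import *
for n in("scene",):
    s=snap(n);im=s["image"][:,:,::-1]
    cr=im[165:345,240:420] 
    cv2.imwrite(f"pics/{n}13.png",cv2.resize(cr,None,fx=3.3,fy=3.3,interpolation=cv2.INTER_CUBIC))
E
```

```text
t 16.12 pos [0.575  0.0129 0.1989] rpy [-1.795e+02 -1.500e-01 -7.195e+01] w 0.062 F [-0.24 -0.57 -1.88] T [ 0.01 -0.03  0.03]
shift [-1.2836  0.1941  0.0104] turn [-0.0029 -0.0005  0.0642]
```

View pics/scene13.png

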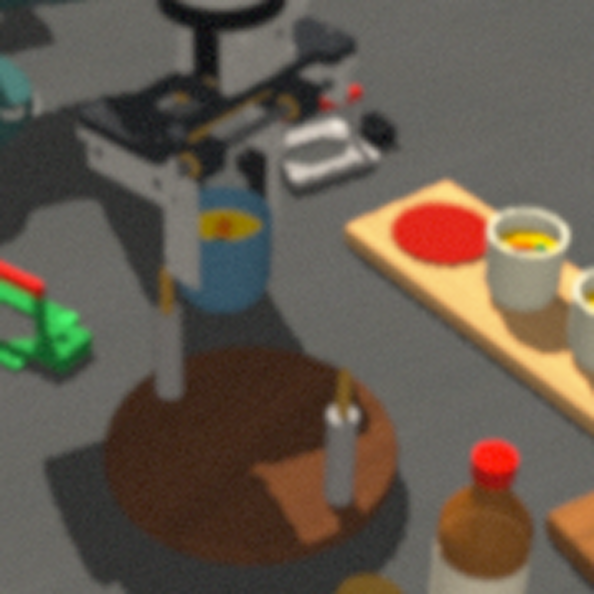

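The cup is held upright above the pins. Next I carry it to the coaster.

>>> servo_tool(targets="0 -0.04 0.006 0 0 0 0; 0 -0.12 0.018 0 0 0 0.006; 0 -0.22 0.033 0 0 0 0.012; 0 -0.33 0.05 0 0 0 0.02; 0 -0.44 0.066 0 0 0 0.03; 0 -0.55 0.083 0 0 0 0.04; 0 -0.66 0.1 0 0 0 0.05; 0 -0.77 0.116 0 0 0 0.06; 0 -0.87 0.132 0 0 0 0.064; 0 -0.95 0.144 0 0 0 0.064; 0 -0.99 0.15 0 0 0 0.064; 0 -1 0.151 0 0 0 0.064")

```text
time: 17.17
tool_pos: [0.4584, 0.2405, 0.1934]
ee_rot: [-3.142, 0.0, -1.454]
wrist_force: [-0.1, -0.2, -1.8]
width: 0.0619
```

```bash
python3 g.py .4295 .303 .15 -83.5
```

```text
t 17.17 pos [0.4584 0.2405 0.1934] rpy [-1.80e+02  1.00e-02 -8.33e+01] w 0.0619 F [-0.08 -0.24 -1.82] T [ 0.05  0.   -0.01]
shift [-0.2618  0.0855  0.1738] turn [-0.      0.0001  0.0011]
```

>>> servo_tool(targets="0 -0.05 0.016 0.02 0 0 0; 0 -0.12 0.04 0.05 0 0 0; 0 -0.19 0.062 0.09 0 0 0; 0 -0.24 0.078 0.13 0 0 0; 0 -0.26 0.085 0.16 0 0 0; 0 -0.262 0.0855 0.174 0 0 0; 0 -0.262 0.0855 0.174 0 0 0; 0 -0.262 0.0855 0.174 0 0 0")

```text
time: 17.83
tool_pos: [0.4322, 0.3009, 0.1513]
ee_rot: [-3.139, -0.0, -1.458]
wrist_force: [-0.0, -0.3, -1.6]
width: 0.0617
```

```bash
python3 g.py .4295 .303 .06 -83.5;python3 - <<'E'
from h import *
for n in("scene","top"):
    s=snap(n);im=s["image"][:,:,::-1]
    cr=im[145:305,310:470] if n=="scene" else im[130:290,160:320]
    cv2.imwrite(f"pics/{n}14.png",cv2.resize(cr,None,fx=3.5,fy=3.5,interpolation=cv2.INTER_CUBIC))
E
```

```text
t 17.83 pos [0.4322 0.3009 0.1513] rpy [-1.7983e+02 -2.0000e-02 -8.3530e+01] w 0.0617 F [-0.05 -0.33 -1.6 ] T [ 0.07  0.   -0.02]
shift [-0.0099  0.0109  0.3651] turn [-0.0009 -0.0001 -0.0002]
```

View pics/scene14.png

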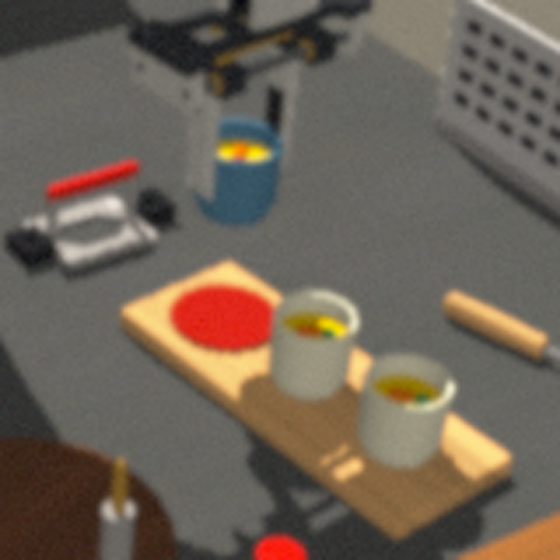

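View pics/top14.png

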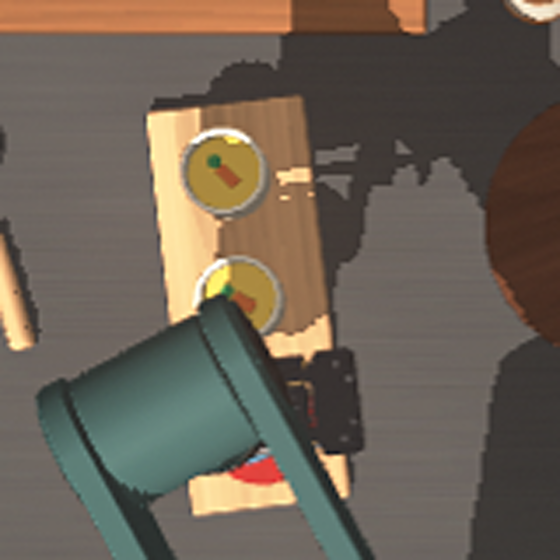

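>>> servo_tool(targets="0 -0.01 0.011 0.05 0 0 0; 0 -0.01 0.011 0.11 0 0 0; 0 -0.01 0.011 0.17 0 0 0; 0 -0.01 0.011 0.23 0 0 0; 0 -0.01 0.011 0.28 0 0 0; 0 -0.01 0.011 0.32 0 0 0; 0 -0.01 0.011 0.345 0 0 0; 0 -0.01 0.011 0.36 0 0 0; 0 -0.01 0.011 0.365 0 0 0; 0 -0.01 0.011 0.365 0 0 0")

```text
time: 18.77
tool_pos: [0.4292, 0.3041, 0.0604]
ee_rot: [-3.138, 0.001, -1.457]
wrist_force: [0.0, 0.6, -1.4]
width: 0.0619
```

```bash
python3 g.py .4295 .303 .0458 -83.5;python3 - <<'E'
from h import *
for n in("scene",):
    s=snap(n);im=s["image"][:,:,::-1]
    cr=im[175:295,320:440] 
    cv2.imwrite(f"pics/{n}15.png",cv2.resize(cr,None,fx=4.5,fy=4.5,interpolation=cv2.INTER_CUBIC))
E
```

```text
t 18.77 pos [0.4292 0.3041 0.0604] rpy [-1.798e+02  4.000e-02 -8.347e+01] w 0.0619 F [ 0.01  0.58 -1.44] T [ 0.04 -0.03  0.01]
shift [ 0.0047 -0.0006  0.0582] turn [-0.0011  0.0002  0.0002]
```

View pics/scene15.png

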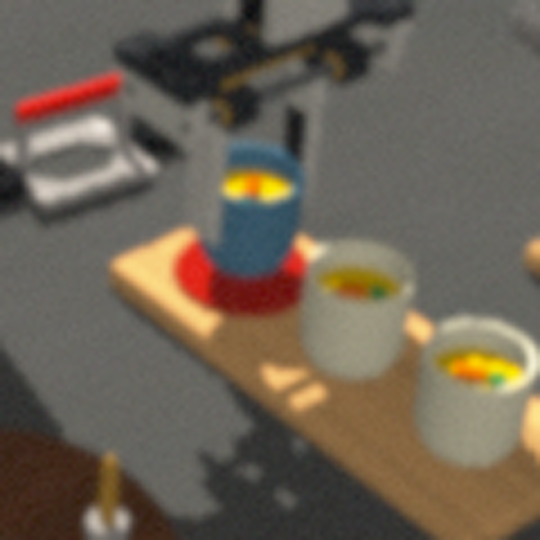

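>>> servo_tool(targets="0 0 0 0.015 0 0 0; 0 0 0 0.03 0 0 0; 0 0 0 0.042 0 0 0; 0 0 0 0.05 0 0 0; 0 0 0 0.055 0 0 0; 0 0 0 0.055 0 0 0; 0 0 0 0.055 0 0 0")

```text
time: 19.4
tool_pos: [0.429, 0.3041, 0.0464]
ee_rot: [-3.139, 0.001, -1.457]
wrist_force: [-0.5, -0.2, -1.9]
width: 0.0618
```

```bash
python3 g.py .4295 .303 .0458 -83.5
```

```text
t 19.4 pos [0.429  0.3041 0.0464] rpy [-1.7982e+02  3.0000e-02 -8.3470e+01] w 0.0618 F [-0.51 -0.2  -1.87] T [0.01 0.05 0.02]
shift [ 0.0045 -0.0014  0.0024] turn [-0.001   0.0002  0.0002]
```

>>> servo_tool(targets="0 0 0 0.003 0 0 0; 0 0 0 0.006 0 0 0; 0 0 0 0.006 0 0 0")

```text
time: 19.65
tool_pos: [0.4293, 0.3042, 0.0458]
ee_rot: [-3.138, 0.001, -1.457]
wrist_force: [-1.4, 0.7, 2.4]
width: 0.062
```

```bash
python3 g.py .4295 .303 .0458 -83.5
```

```text
t 19.65 pos [0.4293 0.3042 0.0458] rpy [-1.7977e+02  4.0000e-02 -8.3460e+01] w 0.062 F [-1.4   0.67  2.38] T [-0.17  0.18 -0.01]
shift [ 0.0049 -0.0002 -0.    ] turn [-0.0013  0.0002  0.0002]
```

The cup touched down (force from -1.9 to +2.4 N). Opening, then straight up.

>>> servo_tool(targets="0.7 0 0 0 0 0 0; 0.8 0 0 0 0 0 0; 0.9 0 0 0 0 0 0; 0.9 0 0 0 0 0 0; 0.9 0 0 0 0 0 0; 0.9 0 0 0 0 0 0")

```text
time: 20.15
tool_pos: [0.429, 0.3041, 0.0449]
ee_rot: [-3.139, 0.001, -1.457]
wrist_force: [-0.5, -0.1, -0.1]
width: 0.0847
```

>>> servo_tool(targets="0.9 0 0 -0.03 0 0 0; 0.9 0 0 -0.1 0 0 0; 0.9 0 0 -0.2 0 0 0; 0.9 0 0 -0.32 0 0 0; 0.9 0 0 -0.46 0 0 0; 0.9 0 0 -0.6 0 0 0; 0.9 0 0 -0.74 0 0 0; 0.9 0 0 -0.8 0 0 0; 0.9 0 0 -0.8 0 0 0")

```text
time: 20.9
tool_pos: [0.4303, 0.305, 0.2513]
ee_rot: [-3.128, 0.005, -1.457]
wrist_force: [0.4, 0.2, -0.3]
width: 0.0846
```

>>> servo_tool(targets="0.9 0 0.1 0 0 0 0; 0.9 0 0.22 0 0 0 0; 0.9 0.1 0.3 0 0 0 0; 0.9 0.24 0.3 0 0 0 0; 0.9 0.38 0.3 0 0 0 0; 0.9 0.5 0.3 0 0 0 0; 0.9 0.6 0.3 0 0 0 0; 0.9 0.6 0.3 0 0 0 0; 0.9 0.6 0.3 0 0 0 0")

```text
time: 21.65
tool_pos: [0.3705, 0.1455, 0.2433]
ee_rot: [-3.141, 0.001, -1.46]
wrist_force: [-0.9, 0.9, -0.6]
width: 0.0844
```

```bash
python3 g.py .4295 .303 .0458 -83.5;python3 - <<'E'
from h import *
for n in("scene","top"):
    s=snap(n);im=s["image"][:,:,::-1]
    cv2.imwrite(f"pics/{n}16.png",im)
    cr=im[175:335,300:460] if n=="scene" else im[140:300,180:340]
    cv2.imwrite(f"pics/{n}16c.png",cv2.resize(cr,None,fx=3.5,fy=3.5,interpolation=cv2.INTER_CUBIC))
E
```

```text
t 21.65 pos [0.3705 0.1455 0.2433] rpy [-1.7994e+02  4.0000e-02 -8.3630e+01] w 0.0844 F [-0.87  0.86 -0.63] T [ 0.06 -0.04 -0.04]
shift [-0.5993 -0.3037  0.7909] turn [-0.0003  0.0002 -0.0007]
```

View pics/scene16.png

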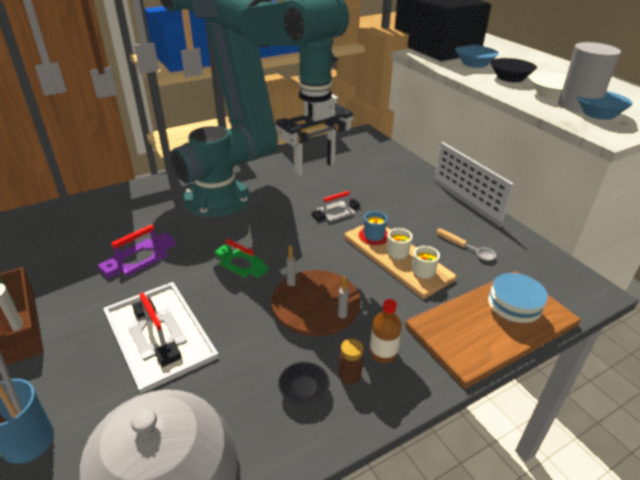

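View pics/top16.png

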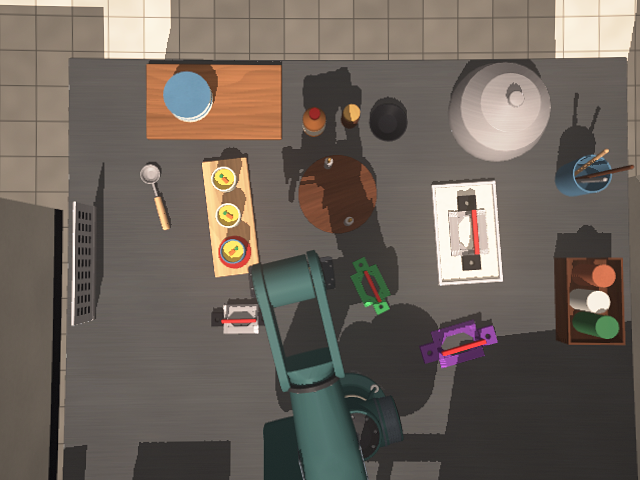

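View pics/top16c.png

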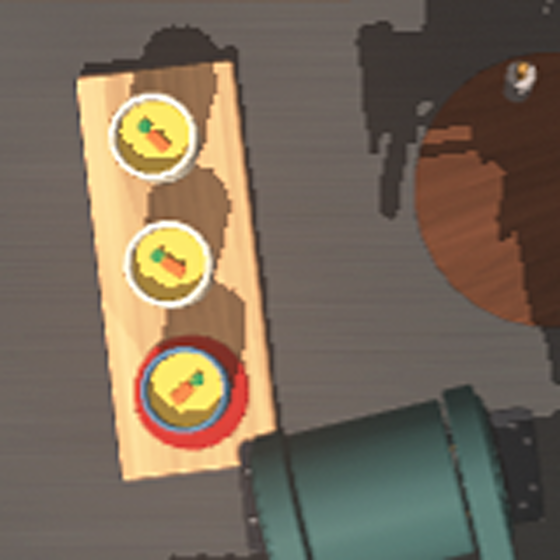

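View pics/scene16c.png

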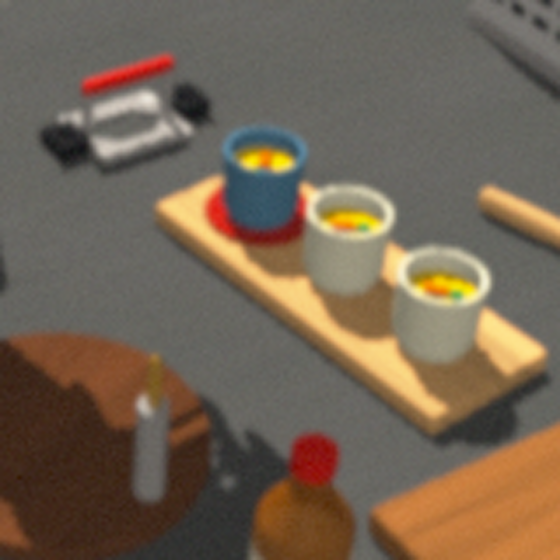

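The blue cup stands upright inside the red coaster (top (234,250)). The template lies flat inside the tray rim (top (467,232)). Everything else is unmoved and the gripper is clear, so I'm handing in.

```bash
python3 -c "
from bench import robot
print(robot.close_job())"
```

```text
the job is handed in; nothing more can be done
None
```

I did both parts in the order asked and handed the job in at about 21.7 s of the 64 s allowed. It reported no verdict.

- **Template:** I gripped it by the red handle and lifted it straight up off the pins. The wrist readings stayed at a few newtons, with no sign of binding. I lowered it into the tray until it touched, at about 5 N, and then let go.
- **Cup:** I took the blue cup from between the posts and lowered it onto the red coaster until it touched, at about 2.4 N. I opened the fingers and withdrew straight up.

**Last checks:** the final pictures from both cameras show the template flat inside the tray rim. The blue cup stands upright with its rim inside the coaster outline. By eye, the white cups, dish, sauce bottle, pepper jar, spoon and look-alike templates are where they started. The gripper was clear of everything.

No check failed. The two cameras disagreed by 3 to 6 mm sideways when locating things. I aimed between them, and both grasps closed centred.

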